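# Rehang the detector's lift-off door and snap its catch

## Task

Take the lift-off door out of its stand and hang it on the detector's hinge: lower it so that both knuckles go fully down on their two pins, without letting it drop. With the door shut against the detector's front, push the sprung catch on the roof forward until it snaps over in front of the door. Leave everything else on the bench where it is.

Things in the scene. Friction and masses are not known exactly. Their poses are not given: they have to be found in the camera images.
- tab (a point): Grip point of the upright lift tab on the door, half-way through its thickness. The tab stands up from the middle of the panel's top edge, in the panel's plane: 50 mm wide, 10 mm thick, 62 mm tall. This point is 24 mm below the tab's top, 38 mm above the panel's top edge, 156 mm above its lower edge. Axes as the door's; the door hangs balanced close below it.
- door: Loose white door: flat panel with a glazed middle, 135 wide, 118 tall, 10 mm thick, plus a tab on top; 0.18 to 0.35 kg. Origin: middle of the lower edge. x across its thickness, y along its width (hinge knuckles on the -y side), z up. It starts upright, lower edge in the stand's slots. Hung and shut, its axes are parallel to the detector's.
- detector: Fixed white box, 250 mm wide, roof 140 mm above the bench, 310 mm deep. Origin on the bench under the middle of its front face; -x points out of the front, y along the front, z up. Two hinge pins stand at the -y end of the front; the shut door reaches from them to +y. A rubber seal round the opening, 8 mm thick, leaves 3 mm to the back of the shut door.
- knuckle_low (a point): Centre of the lower mouth of the door's lower hinge knuckle: an upright steel tube 20 mm outside, 11 mm bore, 16 mm long, open at both ends. 81.5 mm to the door's -y side of the tab, at half the door's thickness, 142 mm below point tab (14 mm above the panel's lower edge).
- knuckle_high (a point): Same point of the upper knuckle (same tube), 75 mm straight above knuckle_low on the same axis.
- door_edge (a point): Point half-way up the panel's free vertical edge (away from the knuckles, 149 mm from the knuckles' axis, 97 mm below point tab).
- pin_low (a point): Foot of the lower hinge pin, at the top of its ear, 30 mm above the bench, axis 16 mm in front of the detector's front face. The pin points straight up: 8 mm thick, 18 mm tall, tapered over its last 6 mm, on a steel ear 8 mm thick. Axes as the detector. knuckle_low meets this point when the door is fully down.
- pin_high (a point): Foot of the upper hinge pin (same pin and ear), 75 mm straight above pin_low, 105 mm above the bench. knuckle_high meets it when the door is fully down. As both pins are on one axis, the door must be brought in from the front 20 to 28 mm above its seat, then lowered.
- frame_edge (a point): Point of the detector where door_edge lies when the door is hung and shut (149 mm along the detector's +y from the pins' axis).
- catch_pivot (a point): Pivot of the sprung catch on the detector's roof, its axis along the detector's y: 12 mm above the roof, 20 mm behind the front face, 12 mm from the free end of the shut door. Axes as the detector.
- catch_tip (a point): Outer end of the catch's steel arm, 48 mm from the pivot. Arm 14 wide, 6 mm thick; at its end a tongue 24 wide, 5 mm thick stands at right angles and ends 34 mm from the arm's middle line. Thrown back, the arm leans up and 30 degrees rearward, clear of the door's way; closed, it lies level to the front and the tongue hangs 2.5 mm in front of the door's top edge.
- catch (a joint): Angle of the sprung over-centre catch, rad: 0 thrown back (open stop, as it starts), 2.10 closed (front stop). A spring drives it away from 0.6 (arm about upright) to the stop on that side: push the rear of the arm forward past 0.6 (2 to 5 N at the arm) and it snaps on to 2.10 by itself.
- stand: Fixed grey slotted stand in which the door is parked: base 60 x 110 mm, 10 mm thick, two 14 mm wide slots between fins up to 36 mm above the bench. Origin under its centre on the bench, y along the slots. The door lifts straight up out of it (26 mm deep).
- manual: Bystander: bound manual, 130 x 170 x 14 mm, lying on the detector's roof well behind the catch. Origin at the centre of its underside.
- wrench: Bystander: open-ended wrench, 130 mm long, lying on the bench.
- fittings_tray: Bystander: open white tray for fittings, 60 x 90 x 18 mm. Origin at the centre of its underside.
- bottle: Bystander: closed amber glass bottle, 68 mm across, 150 mm tall. Origin at the centre of its underside.
- beaker: Bystander: glass beaker, 70 mm across, 90 mm tall. Origin at the centre of its underside.
- vial_rack: Bystander: grey block of capped vials, 60 x 120 mm, 44 mm tall. Origin at the centre of its underside.
- carton: Bystander: cardboard carton, 70 x 110 x 60 mm. Origin at the centre of its underside.
There are look-alikes about, which are no part of the job. Of the things that look like the door, the middle-sized one is meant.

How it is judged:
By the outcome, as a careful person would: the job done as asked, in the order asked, and still so for the second after the job is handed in, with the robot touching nothing.
It also fails if it takes over 54 s, if anything falls off the work surface, if the arm or the gripper's body presses on something with over 40 N, if the wrist force passes 120 N, or if a joint passes its speed limit or range.

## Robot

A 7-joint arm with a two-finger parallel gripper is mounted at the origin on the work surface. World frame = base frame: x ahead of the robot, y to its left, z up, the work surface at z = 0. Lengths are in m, angles in rad, forces in N, time in s.
With the tool pointing down it reaches from about 0.425 to 0.95 m from the base axis. Payload 4.7 kg.
Tool frame: the origin (TCP) lies between the finger pads; the fingertips stand 14 mm ahead of it and the grasp point (between the pads) lies 5 mm behind it; z points along the fingers, y is the direction in which the jaws open and shut (so a half turn about z gives the same grasp; the last joint's range is limited). The gripper opens to 85 mm and grips with 20 to 120 N. Pads are 22 mm wide; open, the fingers measure 114 mm over their backs; the gripper's body (76 mm by 85 mm) begins 54 mm behind the grasp point. The pads swing forward as they close: fully open they stand 13 mm farther back than shut.
Start: joints at [-1.206, 0.469, -0.049, 1.532, 0.024, 1.141, -0.082], TCP at [0.259, 0.623, 0.245] pointing down, gripper open.
Joint ranges: [-2.59, 2.59], [-0.33, 1.99], [-1.39, 1.29], [0.1, 2.45], [-1.04, 4.18], [0.21, 1.99], [-2.66, 2.66]. Speed limits (rad/s): [2.57, 2.57, 3.14, 3.14, 3.14, 3.14, 3.14].

## Interface

Orientations are given as a rotation vector (axis times angle).
In Python, from cell import ctrl, snapshot, calibration, job, spot_in, masks_of, pinpoint gives the robot as it stands.
- The arm moves only by the shell command python3 -m handwheel 'ROWS'. ROWS is JSON, a list of rows, each a list of 7 numbers: the shift along the tool's x, y, z in m, then the turn, a rotation vector about the tool's x, y, z in degrees, then the closure in counts, from 0 (fully open) to 255 (shut). A call has 1 to 12 rows; each row is the pose to reach, as a shift and turn from the pose commanded when the call began, along the tool's axes at that moment; what a row does not reach only later rows make up. A row lasts 1/10 s, in which the tool goes at most 50 mm and 8.59 degrees, less where a joint would pass 70% of its speed; a pose out of reach is approached as far as the arm can. A call with a gripper value outside its range is refused whole. The fingers move at their own pace and stop on an object; the grip force is fixed at half the most. Time passes only in rows, so rows that repeat a pose let the fingers close. It gives the time, the measured TCP pose, the force and the opening at its end, in the units of the state.
- ctrl.observe(): the state, without advancing time (a new reading comes with each control period).
- snapshot(name): name is "side" or "top" or "wrist"; returns the picture (384x512x3 uint8, blue, green, red); there is no depth.
- calibration(name): a dict with "K" (3x3 intrinsics, pixels), "R" (3x3) and "t" (3): a world point X has camera coordinates R X + t; the wrist camera has in their place "mount" (4x4, takes a point from camera to tool coordinates, whose origin is the TCP and whose axes are the flange's). Camera axes: x right, y down, z forward; pixel columns grow to the right and rows downward; lengths in m; the calibration is good to about 2 mm. A picture is of the moment at which its call begins: read the wrist's pose just before it. calibration takes no time and is no camera call.
- job.job_done(): hands the job in, once; it reports no verdict.
Trained networks look in the newest picture that a camera, given by its name, has taken for a name from the list of things; names that differ only in an ending like _2 or _b are one class to them, and where a whole thing is asked for, a point or a joint stands for the part that bears it (a point fixed in the world has none). Each returns a list of dicts, best first, with "score" (0 to 1); they miss things now and then, are a little off and sometimes report something else, mostly with a low value. They report only what shows in the picture. A call takes as long as a camera call. They do not tell look-alikes from the thing itself.
- spot_in(target, camera): "point" ([x, y, z] in m, in the coordinates of the camera as it stood for that picture, good to about 4 mm: the middle of the surface that is visible of it).
- masks_of(target, camera): "pixels" (384x512 bool, what is visible of it).
- pinpoint(target, camera): "point" ([x, y, z] in m, in the coordinates of the camera as it stood for that picture, good to about 4 mm: a listed point, or the origin of a listed thing).
The state is a dict: "time_s": time; "q": joint angles; "qvel": joint speeds; "tau": joint torques, N m; "position": TCP position; "eef_rot": TCP orientation; "force": force on the tool from outside, world axes, zero at the start; "moment": the same for the moment, N m; "gripper_width": finger opening in m.
Only numpy, scipy, OpenCV 4.12 (cv2) and the standard library are available. Lean on these libraries where they do the work, as an engineer would, in place of code of your own. Each camera call takes 0.05 s, during which the arm holds its last target. There are 200 camera calls.

## Working session

There is one attempt and no reset: what is moved stays moved. The work goes in short steps, Python scripts to look and compute and a shell command to move; the robot and the scene stay as the last step left them, time stands still between calls to the robot, and variables do not carry over. Pictures are saved under pics/ and viewed, about 8 in all and at most 12, crops included, and the job is handed in when it is done.

```bash
ls; mkdir -p pics
cat > h.py <<'E'
import numpy as np, cv2
from scipy.spatial.transform import Rotation as R
from cell import ctrl, snapshot, calibration, job, spot_in, masks_of, pinpoint
def cam(name, st=None):
    c=calibration(name)
    if name=="wrist":
        st=st or ctrl.observe()
        T=np.eye(4);T[:3,:3]=R.from_rotvec(st["eef_rot"]).as_matrix();T[:3,3]=st["position"]
        M=T@np.array(c["mount"]); return np.array(c["K"]),M
    M=np.eye(4);Rr=np.array(c["R"]);M[:3,:3]=Rr.T;M[:3,3]=-Rr.T@np.array(c["t"])
    return np.array(c["K"]),M
def w(M,p): return M[:3,:3]@np.array(p)+M[:3,3]
def px(K,M,X):
    p=K@(M[:3,:3].T@(np.array(X)-M[:3,3])); return p[:2]/p[2]
def ask(f,names,name,st=None,n=4):
    K,M=cam(name,st)
    for t in names:
        for d in f(t,name)[:n]:
            X=w(M,d["point"]); print(name,t,round(d["score"],2),X.round(4),px(K,M,X).round())
E
python3 - <<'E'
from h import *
for n in("side","top"):
    cv2.imwrite(f"pics/{n}0.png",snapshot(n))
    ask(pinpoint,["tab","door","detector","pin_low","pin_high","catch_tip","catch_pivot","stand","frame_edge","knuckle_low","knuckle_high","door_edge"],n)
    K,M=cam(n);print(n,M.round(3))
s=ctrl.observe();print(s["time_s"],s["position"],R.from_rotvec(s["eef_rot"]).as_matrix().round(3))
a=cv2.imread("pics/side0.png");b=cv2.imread("pics/top0.png")
E
```

```text
pics
side tab 0.75 [0.3537 0.3148 0.1068] [203. 161.]
side tab 0.74 [0.5439 0.2027 0.0654] [267. 178.]
side tab 0.7 [0.4779 0.2084 0.1642] [247. 157.]
side tab 0.61 [ 0.2528 -0.2517  0.2226] [206. 285.]
side door 0.96 [ 0.2508 -0.2523 -0.0006] [215. 339.]
side door 0.91 [0.4804 0.212  0.0106] [249. 193.]
side door 0.6 [ 0.3574  0.3126 -0.0015] [207. 185.]
side detector 0.97 [ 0.5525 -0.0405 -0.0029] [297. 244.]
side pin_low 0.57 [ 0.4362 -0.0352  0.0295] [259. 246.]
side pin_high 0.67 [ 0.4345 -0.0335  0.1038] [258. 228.]
side pin_high 0.63 [0.397  0.2152 0.02  ] [225. 196.]
side catch_tip 0.55 [ 0.5794 -0.0816  0.1922] [317. 204.]
side catch_pivot 0.65 [ 0.5761 -0.0607  0.1528] [311. 210.]
side stand 0.5 [ 0.4791  0.2105 -0.0043] [249. 197.]
side stand 0.17 [ 0.4813  0.0998 -0.0018] [259. 218.]
side knuckle_low 0.82 [0.3046 0.3298 0.0123] [191. 182.]
side knuckle_low 0.69 [0.3978 0.2159 0.0219] [225. 195.]
side knuckle_low 0.68 [ 0.3583 -0.2254  0.0203] [254. 312.]
side knuckle_low 0.41 [ 0.5771 -0.0615  0.152 ] [311. 210.]
side knuckle_high 0.9 [0.3958 0.2196 0.094 ] [222. 178.]
si
[... 1583 characters left out ...]
]
top knuckle_low 0.84 [ 0.3609 -0.2221  0.0186] [372. 246.]
top knuckle_low 0.71 [0.3914 0.2188 0.0212] [215. 231.]
top knuckle_low 0.64 [0.3055 0.3317 0.0083] [174. 261.]
top knuckle_high 0.76 [ 0.3577 -0.2219  0.1278] [383. 245.]
top knuckle_high 0.69 [0.3888 0.2182 0.1006] [212. 229.]
top knuckle_high 0.32 [ 0.4333 -0.0345  0.0289] [306. 218.]
top door_edge 0.96 [ 0.152  -0.2833  0.0847] [404. 327.]
top door_edge 0.6 [0.3927 0.2959 0.0408] [187. 229.]
top [[ 0.028 -0.984  0.176  0.28 ]
 [-1.    -0.026  0.016  0.073]
 [-0.012 -0.176 -0.984  1.234]
 [ 0.     0.     0.     1.   ]]
1.3 [0.25898937 0.62334243 0.24531387] [[-0.923  0.384  0.   ]
 [ 0.384  0.923  0.   ]
 [ 0.     0.    -1.   ]]
```

Run:
```python
from h import *
a=cv2.imread("pics/top0.png");cv2.imwrite("pics/top0c.png",cv2.resize(a[90:350,120:440],None,fx=2.4,fy=2.3,interpolation=cv2.INTER_CUBIC))
a=cv2.imread("pics/side0.png");cv2.imwrite("pics/side0c.png",cv2.resize(a[130:300,160:380],None,fx=3.5,fy=3.5,interpolation=cv2.INTER_CUBIC))
```

```text
(no output)
```

View pics/top0c.png

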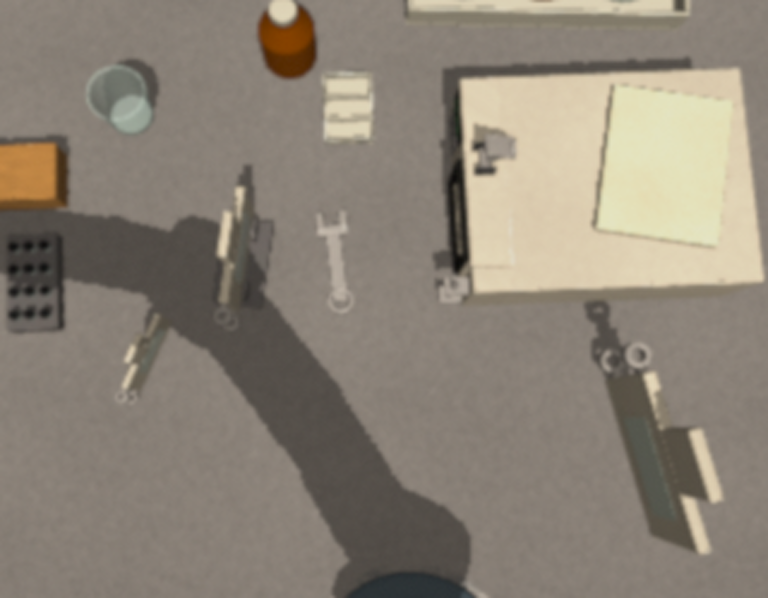

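View pics/side0c.png

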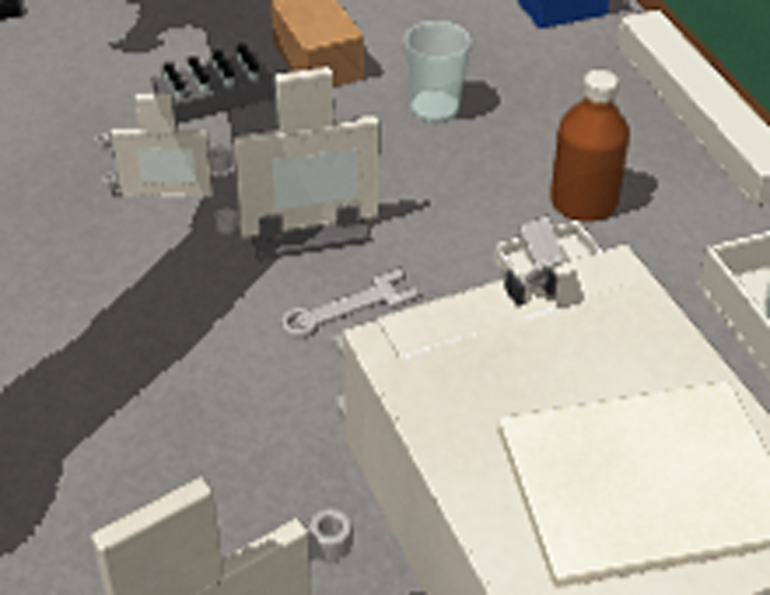

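Candidates in the top view: large door (410,289), middle door in the stand (214,193), small door (175,240). The middle one (tab height 0.166 m = 10+156 mm) is meant. The side crop confirms it sits in the stand's slots.

```bash
cat >> h.py <<'E'
def go(target, yaw_y=None, st=None):
    "shift in tool axes to world target; turn so tool y has world angle yaw_y (deg), tool z down"
    st=st or ctrl.observe(); Rt=R.from_rotvec(st["eef_rot"])
    d=Rt.inv().apply(np.array(target)-st["position"])
    out=[d.round(4)]
    if yaw_y is not None:
        a=np.radians(yaw_y); y=np.array([np.cos(a),np.sin(a),0]); z=np.array([0,0,-1.]); x=np.cross(y,z)
        Rd=R.from_matrix(np.stack([x,y,z],1)); out.append(np.degrees((Rt.inv()*Rd).as_rotvec()).round(2))
    print("shift",*out)
E
python3 -c "
from h import *
print(np.array(calibration('wrist')['mount']).round(3), calibration('wrist')['K'])
go([0.4755,0.209,0.29],83.8)"
```

```text
[[-0.001 -0.957 -0.289  0.075]
 [ 1.    -0.    -0.001  0.   ]
 [ 0.001 -0.289  0.957 -0.128]
 [ 0.     0.     0.     1.   ]] [[320.03128635   0.         255.00096816]
 [  0.         320.03128635 190.7270005 ]
 [  0.           0.           1.        ]]
shift [-0.3589 -0.2995 -0.0447] [  0.     0.   -16.36]
```

```bash
python3 -m handwheel '[[-0.036,-0.030,-0.0447,0,0,-2,0],[-0.072,-0.060,-0.0447,0,0,-4,0],[-0.108,-0.090,-0.0447,0,0,-6,0],[-0.144,-0.120,-0.0447,0,0,-8,0],[-0.180,-0.150,-0.0447,0,0,-10,0],[-0.216,-0.180,-0.0447,0,0,-12,0],[-0.252,-0.210,-0.0447,0,0,-14,0],[-0.288,-0.240,-0.0447,0,0,-16.4,0],[-0.324,-0.270,-0.0447,0,0,-16.4,0],[-0.359,-0.2995,-0.0447,0,0,-16.4,0],[-0.359,-0.2995,-0.0447,0,0,-16.4,0],[-0.359,-0.2995,-0.0447,0,0,-16.4,0]]'
python3 - <<'E'
from h import *
s=ctrl.observe();cv2.imwrite("pics/w1.png",snapshot("wrist"))
ask(pinpoint,["tab","knuckle_high","knuckle_low","door","stand","door_edge"],"wrist",s,2)
go([0.4755,0.209,0.161],83.8)
E
```

```text
time_s: 2.5
position: [0.476, 0.2081, 0.2902]
eef_rot: [0.174, 3.137, 0.001]
force: [-0.7, 0.9, 0.5]
gripper_width: 0.0853
wrist tab 0.96 [0.3524 0.3122 0.107 ] [357.  23.]
wrist tab 0.77 [0.4767 0.2091 0.167 ] [256. 190.]
wrist knuckle_high 0.72 [0.3954 0.2203 0.1025] [258.  86.]
wrist knuckle_high 0.49 [ 0.431  -0.0289  0.1023] [ 13. 153.]
wrist knuckle_low 0.79 [0.3945 0.2197 0.0264] [257.  87.]
wrist door 0.94 [0.4742 0.2139 0.0094] [259. 153.]
wrist door 0.87 [0.3567 0.3113 0.0015] [329.  46.]
wrist stand 0.76 [ 0.4719  0.2071 -0.001 ] [254. 150.]
wrist door_edge 0.74 [0.3991 0.2934 0.0404] [323.  84.]
wrist door_edge 0.53 [ 0.6591  0.3554 -0.0009] [368. 265.]
shift [-0.0005 -0.0011  0.1289] [ 0.01 -0.01  0.16]
```

View pics/w1.png

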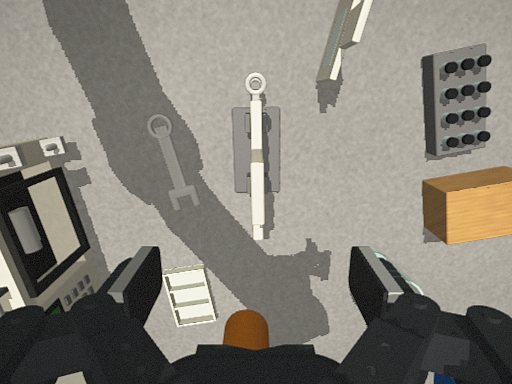

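The close view confirms the middle door in its stand (knuckle ring at (256,86), tab at (256,155), panel end at (259,235)), lined up with the jaws. Descending and gripping.

```bash
python3 -m handwheel '[[0,0.001,0.04,0,0,0.5,0],[0,0.001,0.08,0,0,0.5,0],[0,0.001,0.11,0,0,0.5,0],[0,0.001,0.129,0,0,0.5,0],[0,0.001,0.129,0,0,0.5,120],[0,0.001,0.129,0,0,0.5,255],[0,0.001,0.129,0,0,0.5,255],[0,0.001,0.129,0,0,0.5,255],[0,0.001,0.129,0,0,0.5,255],[0,0.001,0.129,0,0,0.5,255],[0,0.001,0.129,0,0,0.5,255],[0,0.001,0.129,0,0,0.5,255]]'; python3 -c "
from h import *
s=ctrl.observe();print(s['force'],s['moment'],R.from_rotvec(s['eef_rot']).as_matrix().round(4))"
```

```text
time_s: 4.05
position: [0.4764, 0.2104, 0.162]
eef_rot: [0.182, 3.135, 0.002]
force: [-0.8, -0.9, 6.2]
gripper_width: 0.0094
[-0.77351387 -0.88676102  6.22463201] [-0.08487261  0.15422044  0.03958694] [[-0.9932  0.116   0.0017]
 [ 0.116   0.9932  0.0011]
 [-0.0016  0.0013 -1.    ]]
```

```bash
python3 -m handwheel '[[0,0,-0.01,0,0,0,255],[0,0,-0.025,0,0,0,255],[0,0,-0.045,0,0,0,255],[0,0,-0.07,0,0,0,255],[0,0,-0.07,0,0,0,255]]'; python3 -c "
from h import *
s=ctrl.observe();print(s['force'],s['moment'])
go([0.512,0.035,0.198],93)"
```

```text
time_s: 4.55
position: [0.4772, 0.2108, 0.2338]
eef_rot: [0.182, 3.131, 0.005]
force: [0.4, 0.8, -2.4]
gripper_width: 0.0094
[ 0.39610277  0.83953334 -2.35200638] [ 0.05024361 -0.03903138 -0.03515149]
shift [-0.0548 -0.1706  0.0355] [ 0.19  0.29 -9.67]
```

```bash
python3 -m handwheel '[[-0.006,-0.019,0,0,0,-1,255],[-0.014,-0.044,0,0,0,-3,255],[-0.025,-0.078,0,0,0,-5,255],[-0.036,-0.112,0,0,0,-7,255],[-0.045,-0.14,0.01,0,0,-9,255],[-0.051,-0.159,0.025,0,0,-9.7,255],[-0.0548,-0.1706,0.035,0,0,-9.7,255],[-0.0548,-0.1706,0.0355,0,0,-9.7,255],[-0.0548,-0.1706,0.0355,0,0,-9.7,255]]'
python3 - <<'E'
from h import *
s=ctrl.observe();a=snapshot("wrist");cv2.imwrite("pics/w2.png",a)
print(R.from_rotvec(s["eef_rot"]).as_matrix().round(4))
N=["tab","knuckle_high","knuckle_low","pin_high","pin_low","catch_pivot","frame_edge","door_edge","detector"]
ask(pinpoint,N,"wrist",s,2)
for n in("side","top"):
    cv2.imwrite(f"pics/{n}2.png",snapshot(n)); ask(pinpoint,N,n,None,2)
cv2.imwrite("pics/w2c.png",cv2.resize(a,(800,600),interpolation=cv2.INTER_CUBIC))
E
```

```text
time_s: 5.45
position: [0.5099, 0.0353, 0.1949]
eef_rot: [0.084, -3.139, -0.001]
force: [-0.1, 0.4, -1.9]
gripper_width: 0.0093
[[-9.986e-01 -5.370e-02 -1.400e-03]
 [-5.370e-02  9.986e-01  6.000e-04]
 [ 1.400e-03  7.000e-04 -1.000e+00]]
wrist tab 0.86 [0.51   0.0377 0.2022] [259. 276.]
wrist tab 0.51 [ 0.5837 -0.0239  0.0728] [183. 267.]
wrist knuckle_high 0.68 [0.4317 0.0332 0.1342] [258.  88.]
wrist knuckle_low 0.9 [0.4261 0.0337 0.0596] [258.  82.]
wrist pin_high 0.77 [ 0.4324 -0.0312  0.0999] [160.  84.]
wrist pin_high 0.68 [0.4756 0.1004 0.    ] [321. 140.]
wrist pin_low 0.71 [ 0.4375 -0.0335  0.0257] [181.  93.]
wrist catch_pivot 0.93 [ 0.5736 -0.0593  0.1531] [ 98. 316.]
wrist frame_edge 0.82 [ 0.5835 -0.0247  0.0699] [182. 265.]
wrist frame_edge 0.18 [0.4294 0.0301 0.1313] [252.  83.]
wrist door_edge 0.66 [ 0.5467 -0.0371 -0.0036] [185. 199.]
wrist door_edge 0.34 [0.4288 0.0327 0.1336] [257.  82.]
wrist detector 0.66 [ 0.55   -0.039  -0.0031] [183. 202.]
side tab 0.91 [0.3529 0.3121 0.1074] [203. 161.]
side tab 0.66 [0.5112 0.0339 0.196 ] [276. 181.]
side knuckle_high 0.86 [0
[... 468 characters left out ...]
3 0.0009] [250. 147.]
side door_edge 0.95 [ 0.1569 -0.279   0.0874] [171. 344.]
side door_edge 0.73 [0.3992 0.2963 0.0388] [219. 177.]
side detector 0.57 [ 0.5545 -0.0411 -0.0015] [297. 244.]
top tab 0.69 [ 0.252  -0.2564  0.2241] [410. 289.]
top knuckle_high 0.95 [ 0.358  -0.2209  0.1254] [382. 245.]
top knuckle_high 0.67 [0.3001 0.3299 0.0585] [171. 262.]
top knuckle_low 0.94 [0.3054 0.3319 0.0099] [174. 261.]
top knuckle_low 0.62 [ 0.3601 -0.2241  0.0189] [373. 246.]
top catch_pivot 0.84 [ 0.5752 -0.0618  0.1483] [321. 158.]
top door_edge 0.95 [0.3928 0.2929 0.0396] [188. 229.]
top door_edge 0.78 [ 0.1531 -0.2811  0.0856] [403. 327.]
top detector 0.67 [ 0.5483 -0.0458  0.003 ] [309. 180.]
```

View pics/w2c.png

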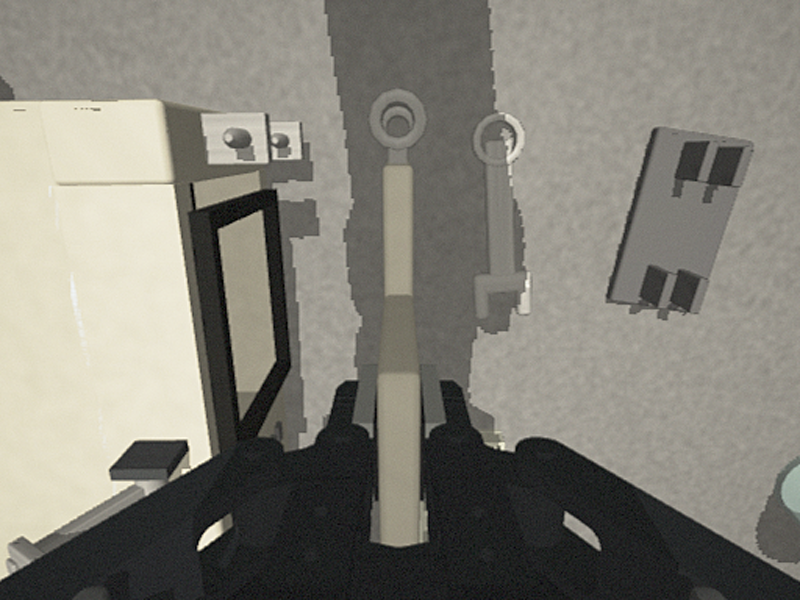

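Run:
```python
from h import *
a=cv2.imread("pics/w2.png")
cv2.imwrite("pics/w2z.png",cv2.resize(a[45:145,95:295],None,fx=4,fy=4,interpolation=cv2.INTER_CUBIC))
```

```text
(no output)
```

View pics/w2z.png

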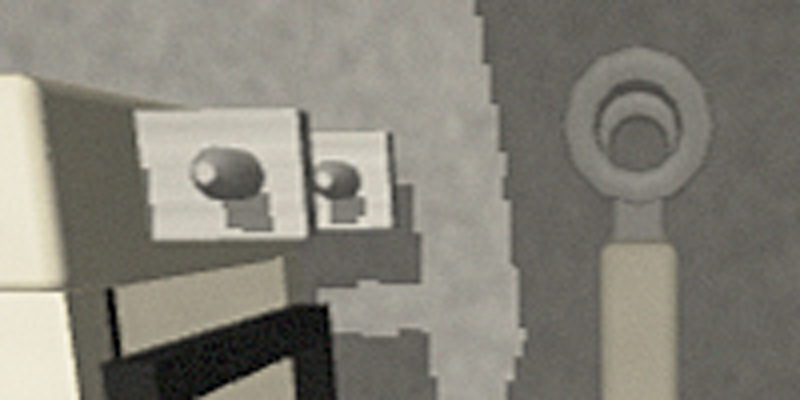

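```bash
cat >> h.py <<'E'
def hit(K,M,uv,z):
    d=M[:3,:3]@np.linalg.solve(K,np.array([uv[0],uv[1],1.])); return M[:3,3]+d*(z-M[2,3])/d[2]
E
python3 - <<'E'
from h import *
s=ctrl.observe();K,M=cam("wrist",s)
f=lambda u,v:(95+u/4-.375,45+v/4-.375)
for n,u,v,z in [("pinhi tip",205,172,.123),("pinhi base",241,176,.105),("pinlo tip",324,180,.048),("pinlo base",347,182,.030),("rim",638,119,.148),("ring low rim",638,128,.132),
 ("panel top L",604,243,.161-.000),("earUL",135,110,.105),("earUR",303,108,.105),("earLR",308,240,.105),("earLL",152,240,.105),("seal",0,0,0)]:
    print(n,hit(K,M,f(u,v),z).round(4))
for u,v in [(163,100),(188,182),(222,440),(190,182)]: print("roof edge",hit(K,M,(u*.64,v*.64),.14).round(4))
for u,v in [(384,170),(412,170),(384,290),(412,290)]: print("panel top",hit(K,M,(u*.64,v*.64),.161).round(4))
E
```

```text
pinhi tip [ 0.4355 -0.0344  0.123 ]
pinhi base [ 0.4358 -0.0344  0.105 ]
pinlo tip [ 0.4357 -0.0344  0.048 ]
pinlo base [ 0.4359 -0.0337  0.03  ]
rim [0.4261 0.0299 0.148 ]
ring low rim [0.4264 0.0298 0.132 ]
panel top L [0.4413 0.0265 0.161 ]
earUL [ 0.4266 -0.051   0.105 ]
earUR [ 0.4249 -0.0241  0.105 ]
earLR [ 0.4453 -0.0238  0.105 ]
earLL [ 0.4467 -0.0494  0.105 ]
seal [ 0.3998 -0.1201  0.    ]
roof edge [ 0.4246 -0.0505  0.14  ]
roof edge [ 0.4517 -0.0438  0.14  ]
roof edge [ 0.5571 -0.0369  0.14  ]
roof edge [ 0.4517 -0.0431  0.14  ]
panel top [0.4429 0.0266 0.161 ]
panel top [0.4425 0.0354 0.161 ]
panel top [0.4822 0.0284 0.161 ]
panel top [0.4817 0.0378 0.161 ]
```

Run:
```python
from h import *
s=ctrl.observe();K,M=cam("wrist",s)
g=cv2.cvtColor(cv2.imread("pics/w2.png"),cv2.COLOR_BGR2GRAY).astype(float)
g=cv2.GaussianBlur(g,(0,0),1)
P=[]
for v in range(125,275,3):
    c=119+(v-117)*(142-120)/(282-117); c0=int(c)-8; d=np.diff(g[v,c0:c0+18]); i=d.argmin(); P.append(hit(K,M,(c0+i+.5,v),.14)[:2])
P=np.array(P); l=cv2.fitLine(P.astype(np.float32),cv2.DIST_HUBER,0,.001,.001).ravel();print(np.degrees(np.arctan2(l[1],l[0])),l,P[::7].round(4))
ang=np.radians(3.6);y=np.array([np.cos(ang),np.sin(ang)]);pin=np.array([.4357,-.0343]);print((P-pin).dot([-y[1],y[0]])[::7].round(4))
```

```text
3.5524707 [ 0.99807847  0.06196259  0.5013543  -0.04607209] [[ 0.4567 -0.0486]
 [ 0.4685 -0.0483]
 [ 0.4808 -0.0475]
 [ 0.4936 -0.0466]
 [ 0.5069 -0.0457]
 [ 0.5208 -0.0448]
 [ 0.5352 -0.0438]
 [ 0.5503 -0.0427]]
[-0.0155 -0.016  -0.016  -0.0159 -0.0158 -0.0158 -0.0157 -0.0156]
```

```bash
python3 -m handwheel '[[-0.0015,-0.010,0,0,0,-0.5,255],[-0.003,-0.025,0,0,0,-0.5,255],[-0.005,-0.042,0,0,0,-0.5,255],[-0.006,-0.056,0,0,0,-0.5,255],[-0.0061,-0.0639,0,0,0,-0.5,255],[-0.0061,-0.0639,0,0,0,-0.5,255],[-0.0061,-0.0639,0,0,0,-0.5,255]]'
python3 - <<'E'
from h import *
s=ctrl.observe();print(s["force"],s["moment"]);a=snapshot("wrist");cv2.imwrite("pics/w3.png",a)
print(R.from_rotvec(s["eef_rot"]).as_matrix().round(4))
K,M=cam("wrist",s);print("exp pin tip hi",px(K,M,[.4357,-.0343,.123]),"lo",px(K,M,[.4357,-.0343,.048]))
cv2.imwrite("pics/w3z.png",cv2.resize(a[40:140,160:320],None,fx=5,fy=5,interpolation=cv2.INTER_CUBIC))
E
```

```text
time_s: 7.65
position: [0.5197, -0.0286, 0.1954]
eef_rot: [0.098, -3.14, -0.001]
force: [0.1, 0.1, -3.0]
gripper_width: 0.0091
[ 0.09401295  0.12308429 -2.9632513 ] [-0.00463855 -0.03202976 -0.0172544 ]
[[-9.981e-01 -6.230e-02 -3.000e-04]
 [-6.230e-02  9.981e-01  5.000e-04]
 [ 2.000e-04  5.000e-04 -1.000e+00]]
exp pin tip hi [253.26213709  77.13956218] lo [253.70461059  81.80491898]
```

View pics/w3z.png

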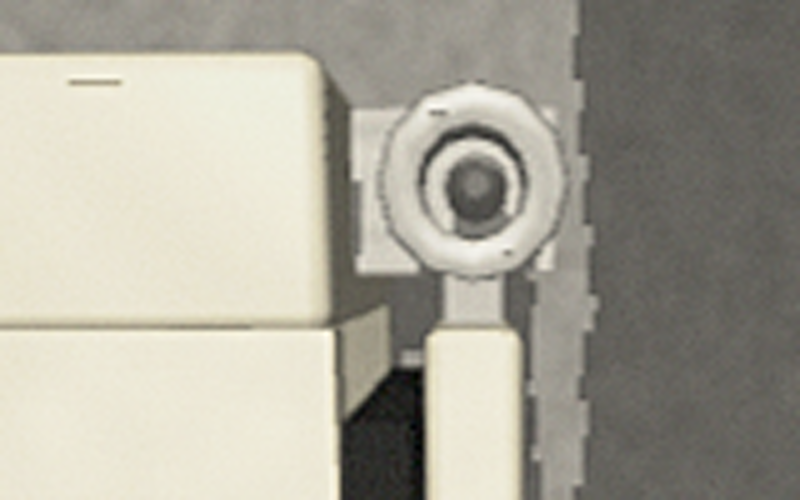

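Run:
```python
from h import *
s=ctrl.observe();K,M=cam("wrist",s)
f=lambda u,v:(160+u/5-.4,40+v/5-.4)
for n,u,v,z in [("rim",473,181,.148),("inner rim",472,182,.148),("low opening",471,188,.132),("pin tip",480,181,.123),("pin body",476,190,.110)]: print(n,hit(K,M,f(u,v),z).round(4))
```

```text
rim [ 0.4362 -0.0335  0.148 ]
inner rim [ 0.4363 -0.0336  0.148 ]
low opening [ 0.4361 -0.0337  0.132 ]
pin tip [ 0.4349 -0.0328  0.123 ]
pin body [ 0.4353 -0.0332  0.11  ]
```

Pin tip appears at about (480,181) inside the bore centred at (473,182): within 1 mm. Lowering gently with force checks.

```bash
python3 -m handwheel '[[0.0007,0.0005,0.003,0,0,0,255],[0.0007,0.0005,0.006,0,0,0,255],[0.0007,0.0005,0.009,0,0,0,255],[0.0007,0.0005,0.011,0,0,0,255],[0.0007,0.0005,0.013,0,0,0,255],[0.0007,0.0005,0.015,0,0,0,255],[0.0007,0.0005,0.015,0,0,0,255]]';python3 -m handwheel '[[0,0,0.002,0,0,0,255],[0,0,0.004,0,0,0,255],[0,0,0.006,0,0,0,255],[0,0,0.006,0,0,0,255]]'
```

```text
time_s: 8.4
position: [0.5189, -0.0288, 0.1802]
eef_rot: [0.097, -3.14, -0.0]
force: [-0.0, 0.3, -2.9]
gripper_width: 0.0092
time_s: 8.8
position: [0.5188, -0.0288, 0.1742]
eef_rot: [0.097, -3.139, -0.0]
force: [-0.7, -0.9, -2.9]
gripper_width: 0.0097
```

```bash
python3 -m handwheel '[[0,0,0.002,0,0,0,255],[0,0,0.0035,0,0,0,255],[0,0,0.005,0,0,0,255],[0,0,0.005,0,0,0,255]]';python3 -m handwheel '[[0,0,0.001,0,0,0,255],[0,0,0.0015,0,0,0,255],[0,0,0.0015,0,0,0,255]]'
```

```text
time_s: 9.2
position: [0.5189, -0.0288, 0.1692]
eef_rot: [0.097, -3.14, -0.0]
force: [-0.1, -0.9, -3.5]
gripper_width: 0.0093
time_s: 9.5
position: [0.5191, -0.0288, 0.168]
eef_rot: [0.097, -3.14, -0.0]
force: [-0.5, 0.2, -3.7]
gripper_width: 0.009
```

```bash
python3 -m handwheel '[[0,0,0.001,0,0,0,255],[0,0,0.001,0,0,0,255]]';python3 -m handwheel '[[0,0,0.001,0,0,0,255],[0,0,0.001,0,0,0,255]]'
```

```text
time_s: 9.7
position: [0.5195, -0.0288, 0.1676]
eef_rot: [-0.097, 3.139, 0.0]
force: [-0.5, 0.3, 2.5]
gripper_width: 0.0093
time_s: 9.9
position: [0.5202, -0.029, 0.1672]
eef_rot: [-0.097, 3.138, -0.0]
force: [-0.1, -0.6, 5.6]
gripper_width: 0.0095
```

Seated (contact at z≈0.1677 as predicted). Release and look.

```bash
python3 -m handwheel '[[0,0,-0.001,0,0,0,255],[0,0,-0.001,0,0,0,225],[0,0,-0.001,0,0,0,210],[0,0,-0.001,0,0,0,180],[0,0,-0.001,0,0,0,150],[0,0,-0.001,0,0,0,150],[0,0,-0.001,0,0,0,150]]';python3 -m handwheel '[[0,0,-0.01,0,0,0,150],[0,0,-0.03,0,0,0,150],[0,0,-0.06,0,0,0,150],[0,0,-0.09,0,0,0,150],[0,0,-0.12,0,0,0,150],[0,0,-0.12,0,0,0,150]]'
python3 - <<'E'
from h import *
s=ctrl.observe();a=snapshot("wrist");cv2.imwrite("pics/w4.png",a)
N=["tab","knuckle_high","knuckle_low","door_edge","catch_pivot","catch_tip","manual"]
ask(pinpoint,N,"wrist",s,2)
b=snapshot("side");cv2.imwrite("pics/side4.png",b);ask(pinpoint,N,"side",None,3)
c=cv2.resize(b[150:270,200:360],(560,420),interpolation=cv2.INTER_CUBIC)
cv2.imwrite("pics/v4.png",cv2.resize(a,None,fx=1.5,fy=1.5));cv2.imwrite("pics/v4s.png",c)
E
```

```text
time_s: 10.6
position: [0.519, -0.0288, 0.1669]
eef_rot: [0.097, -3.14, -0.0]
force: [-0.1, -0.4, 0.3]
gripper_width: 0.0351
time_s: 11.2
position: [0.5216, -0.0291, 0.2921]
eef_rot: [-0.096, 3.13, 0.001]
force: [0.8, -0.0, -0.7]
gripper_width: 0.0352
wrist tab 0.98 [ 0.5211 -0.0272  0.1693] [257. 188.]
wrist tab 0.36 [ 0.583  -0.0225  0.0716] [257. 214.]
wrist knuckle_high 0.78 [ 0.4387 -0.0333  0.1088] [255.  83.]
wrist knuckle_high 0.29 [ 0.4319 -0.0335  0.0993] [256.  75.]
wrist knuckle_low 0.84 [ 0.4332 -0.0325  0.0305] [256.  79.]
wrist catch_pivot 0.57 [ 0.5712 -0.0566  0.155 ] [221. 234.]
wrist catch_pivot 0.28 [0.4738 0.2098 0.0012] [442. 125.]
wrist catch_tip 0.77 [ 0.5785 -0.0822  0.1953] [183. 263.]
wrist manual 0.82 [ 0.5729 -0.2556  0.1402] [ 10. 217.]
side tab 0.94 [0.3565 0.3127 0.1066] [204. 161.]
side tab 0.77 [ 0.2481 -0.2515  0.2227] [204. 286.]
side tab 0.65 [ 0.523  -0.0258  0.1665] [288. 202.]
side knuckle_high 0.97 [ 0.4396 -0.0323  0.1045] [260. 227.]
side knuckle_high 0.78 [ 0.3617 -0.2192  0.1228] [254. 286.]
side knuckle_high 0.61 [0.3048 0.3353 0.0612] [189. 171.]
side knuckle_low 0.96 [ 0.365  -0.2234  0.0196] [256. 310.]
side knuckle_low 0.88 [0.3037 0.3284 0.0092] [191. 183.]
side door_edge 0.86 [0.3995 0.2955 0.0387] [219. 177.]
side door_edge 0.71 [ 0.1546 -0.2793  0.0838] [171. 346.]
side catch_pivot 0.86 [ 0.5781 -0.0589  0.1534] [311. 209.]
side catch_tip 0.5 [ 0.5807 -0.0858  0.1931] [318. 205.]
side manual 0.67 [ 0.5769 -0.252   0.1381] [344. 268.]
```

View pics/v4.png

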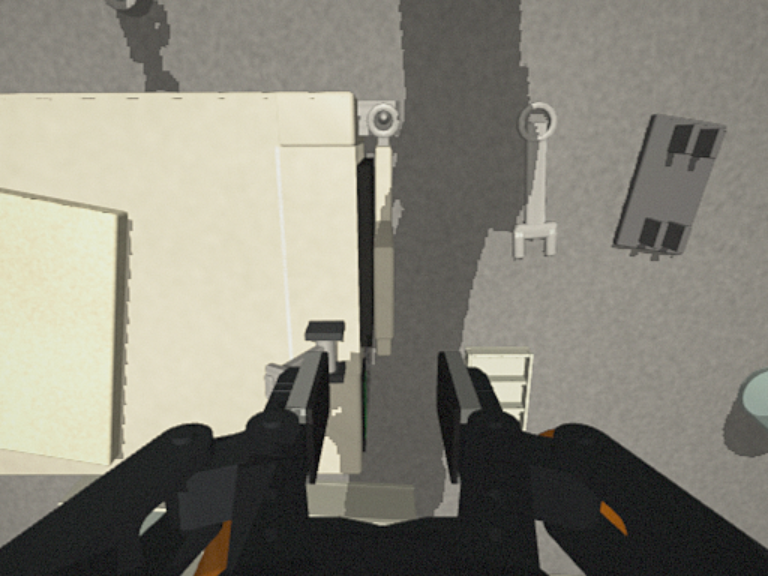

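Door is down on both pins and parallel to the face: knuckle ring at (383,118) with the pin in it, panel at (383,150–350), catch still thrown back at (325,330). Now plan the catch push with the jaws turned 90°.

Run:
```python
from h import *
s=ctrl.observe();print(np.round(s["q"],3))
for yy in (3.55,183.55): go([.5777,-.1116,.29],yy)
```

```text
[-0.228  0.175  0.234  1.856 -0.045  1.116  1.654]
shift [-0.0534 -0.0863 -0.0031] [ 0.000e+00 -1.000e-02  8.999e+01]
shift [-0.0534 -0.0863 -0.0031] [ 1.000e-02  0.000e+00 -9.001e+01]
```

View pics/v4s.png

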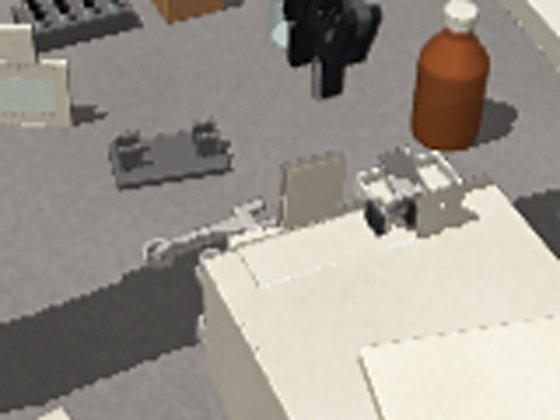

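```bash
python3 -m handwheel '[[-0.005,-0.009,-0.003,0,0,-8.2,150],[-0.01,-0.018,-0.003,0,0,-16.4,200],[-0.015,-0.027,-0.003,0,0,-24.6,255],[-0.02,-0.036,-0.003,0,0,-32.8,255],[-0.025,-0.045,-0.003,0,0,-41,255],[-0.03,-0.054,-0.003,0,0,-49.2,255],[-0.035,-0.062,-0.003,0,0,-57.4,255],[-0.04,-0.07,-0.003,0,0,-65.6,255],[-0.045,-0.078,-0.003,0,0,-73.8,255],[-0.05,-0.086,-0.003,0,0,-82,255],[-0.0534,-0.0863,-0.003,0,0,-90,255],[-0.0534,-0.0863,-0.003,0,0,-90,255]]'
python3 - <<'E'
from h import *
s=ctrl.observe();a=snapshot("wrist");cv2.imwrite("pics/w5.png",a)
N=["catch_pivot","catch_tip","manual"]
ask(pinpoint,N,"wrist",s,2); K,M=cam("wrist",s)
print(px(K,M,[.5746,-.0617,.152]),np.round(s["q"],2)); go([.5777,-.1116,.186],183.55)
cv2.imwrite("pics/v5.png",cv2.resize(a,None,fx=1.5,fy=1.5,interpolation=cv2.INTER_CUBIC))
E
```

```text
time_s: 13.2
position: [0.576, -0.1087, 0.2845]
eef_rot: [2.031, -2.352, -0.021]
force: [1.0, 1.4, -3.2]
gripper_width: 0.0002
wrist catch_pivot 0.72 [ 0.5728 -0.0588  0.152 ] [261. 240.]
wrist catch_tip 0.65 [ 0.4325 -0.0314  0.0987] [392. 223.]
wrist catch_tip 0.49 [ 0.5751 -0.0804  0.1959] [257. 239.]
[258.4159016  237.36909804] [ 0.9   0.55 -1.15  1.64  0.52  1.33  2.65]
shift [ 0.0009 -0.0062  0.0963] [  2.19  -0.66 -12.28]
```

View pics/v5.png

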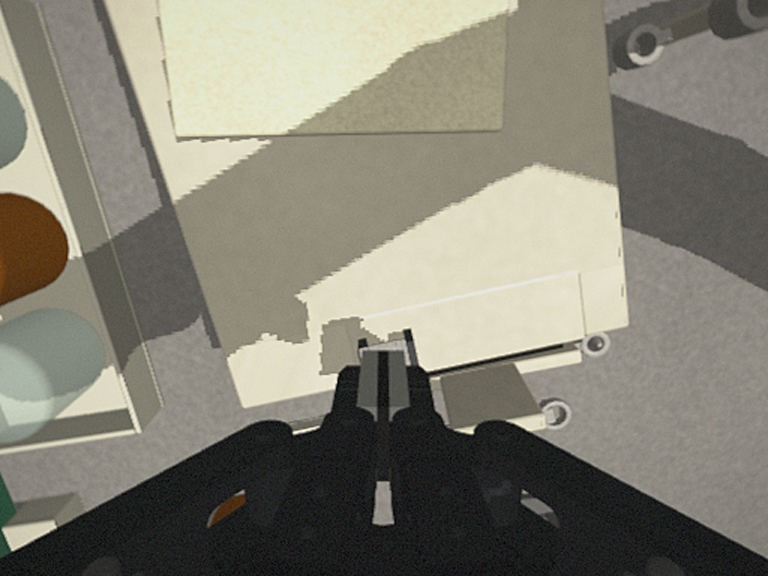

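q7 ran up to its end stop (2.65) in this direction; turn back the other way instead.

```bash
python3 -m handwheel '[[0,0,0,0,0,8.2,255],[0,0,0,0,0,16.4,255],[0,0,0,0,0,24.6,255],[0,0,0,0,0,32.8,255],[0,0,0,0,0,41,255],[0,0,0,0,0,49.2,255],[0,0,0,0,0,57.4,255],[0,0,0,0,0,65.6,255],[0,0,0,0,0,73.8,255],[0,0,0,0,0,82,255],[0,0,0,0,0,90,255]]'
python3 -c "
from h import *
print(np.round(ctrl.observe()['q'],2));go([.5777,-.1116,.29],3.55)"
```

```text
time_s: 14.5
position: [0.5753, -0.108, 0.285]
eef_rot: [-0.244, -3.098, 0.028]
force: [0.3, 0.6, -0.7]
gripper_width: -0.0001
[ 0.68  0.41 -0.77  1.65  0.31  1.24  1.25]
shift [-0.0027 -0.0033 -0.005 ] [-2.25 -0.74 77.43]
```

```bash
python3 -m handwheel '[[0,0,-0.005,0,0,8.2,255],[0,0,-0.005,0,0,16.4,255],[0,0,-0.005,0,0,24.6,255],[0,0,-0.005,0,0,32.8,255],[0,0,-0.005,0,0,41,255],[-0.001,-0.002,-0.005,0,0,49.2,255],[-0.002,-0.003,-0.005,0,0,57.4,255],[-0.0027,-0.0033,-0.005,0,0,65.6,255],[-0.0027,-0.0033,-0.005,0,0,73.8,255],[-0.0027,-0.0033,-0.005,0,0,77.4,255],[-0.0027,-0.0033,-0.005,0,0,77.4,255]]'
python3 -c "
from h import *
print(np.round(ctrl.observe()['q'],2));go([.5777,-.1116,.186],3.55)"
```

```text
time_s: 15.6
position: [0.5778, -0.1115, 0.2906]
eef_rot: [-2.133, -2.286, 0.053]
force: [-0.7, -0.4, -0.5]
gripper_width: -0.0003
[ 0.49  0.35 -0.5   1.65  0.19  1.22  0.02]
shift [0.0011 0.0035 0.1045] [-1.98  0.71  0.42]
```

```bash
python3 -m handwheel '[[0.0003,0.001,0.03,-2,0.7,0.4,255],[0.0006,0.002,0.06,-2,0.7,0.4,255],[0.001,0.003,0.09,-2,0.7,0.4,255],[0.0011,0.0035,0.1045,-2,0.7,0.4,255],[0.0011,0.0035,0.1045,-2,0.7,0.4,255],[0.0011,0.0035,0.1045,-2,0.7,0.4,255]]'
python3 - <<'E'
from h import *
go([.5748,-.0647,.186],3.55)
K,M=cam("side");a=snapshot("side")
cv2.imwrite("pics/v6.png",cv2.resize(a[140:270,240:400],None,fx=4,fy=4,interpolation=cv2.INTER_CUBIC))
E
```

```text
time_s: 16.2
position: [0.5786, -0.1111, 0.1855]
eef_rot: [-2.147, -2.291, -0.002]
force: [0.4, -0.1, -0.8]
gripper_width: 0.0
shift [ 0.0466 -0.0008 -0.0004] [-0.02 -0.13  0.16]
```

View pics/v6.png

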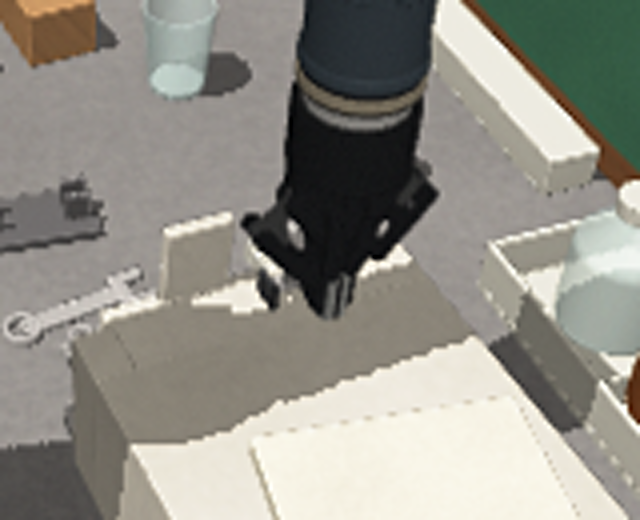

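Closed fingertips at (332,300) stand just behind the catch, clear of the manual, door upright at (195,260). Pushing forward.

```bash
python3 -m handwheel '[[0.006,0,0,0,0,0,255],[0.012,0,0,0,0,0,255],[0.017,0,0,0,0,0,255],[0.022,0,0,0,0,0,255],[0.026,0,0,0,0,0,255],[0.030,0,0,0,0,0,255],[0.034,0,0,0,0,0,255]]';python3 -m handwheel '[[0.004,0,0,0,0,0,255],[0.008,0,0,0,0,0,255],[0.012,0,0,0,0,0,255],[0.012,0,0,0,0,0,255]]'
python3 - <<'E'
from h import *
snapshot("side");ask(pinpoint,["catch_tip","catch_pivot","tab"],"side",None,2)
E
```

```text
time_s: 16.95
position: [0.5752, -0.0761, 0.1839]
eef_rot: [-2.144, -2.289, -0.001]
force: [-0.2, 0.1, -0.0]
gripper_width: -0.0004
time_s: 17.35
position: [0.5746, -0.064, 0.1841]
eef_rot: [-2.144, -2.29, -0.001]
force: [-0.8, -0.4, -0.7]
gripper_width: -0.0003
side catch_tip 0.58 [ 0.5706 -0.0151  0.1525] [302. 199.]
side catch_tip 0.53 [ 0.6758  0.0882 -0.0043] [316. 207.]
side catch_pivot 0.62 [ 0.5778 -0.0585  0.1529] [311. 209.]
side tab 0.81 [ 0.2498 -0.2509  0.2223] [204. 285.]
```

Catch tip now reads level, 47 mm in front of the pivot: closed. Back off and verify.

```bash
python3 -m handwheel '[[-0.01,0,0,0,0,0,255],[-0.02,0,-0.02,0,0,0,255],[-0.03,0,-0.06,0,0,0,255],[-0.06,0,-0.10,0,0,0,255],[-0.10,0,-0.13,0,0,0,255],[-0.14,0,-0.14,0,0,0,255],[-0.14,0,-0.14,0,0,0,255]]'
python3 - <<'E'
from h import *
a=snapshot("top");N=["tab","knuckle_high","knuckle_low","door_edge","catch_pivot","catch_tip","wrench","manual","fittings_tray","bottle","beaker"]
ask(pinpoint,N,"top",None,3)
s=ctrl.observe();b=snapshot("wrist");ask(pinpoint,N[:6],"wrist",s,2)
c=snapshot("side");ask(pinpoint,N[:6],"side",None,3)
v=np.hstack([cv2.resize(a[120:250,180:350],(400,306),interpolation=cv2.INTER_CUBIC),cv2.resize(b,(400,306))])
v2=np.hstack([cv2.resize(c[150:280,200:370],(400,290),interpolation=cv2.INTER_CUBIC),np.zeros((290,400,3),np.uint8)])
cv2.imwrite("pics/v7.png",np.vstack([v,v2]))
E
```

```text
time_s: 18.25
position: [0.5839, -0.2149, 0.3254]
eef_rot: [2.161, 2.277, -0.002]
force: [-0.8, -0.7, -0.4]
gripper_width: -0.0003
top tab 0.85 [0.3555 0.3117 0.1099] [175. 240.]
top tab 0.82 [ 0.5207 -0.0316  0.1689] [310. 177.]
top tab 0.66 [ 0.2494 -0.2595  0.2234] [412. 290.]
top knuckle_high 0.78 [0.3021 0.3282 0.0581] [172. 261.]
top knuckle_high 0.7 [ 0.4335 -0.0318  0.1072] [307. 214.]
top knuckle_high 0.6 [ 0.357  -0.2203  0.1284] [382. 245.]
top knuckle_low 0.86 [0.3017 0.3312 0.0127] [174. 262.]
top knuckle_low 0.69 [ 0.4327 -0.0348  0.0286] [306. 218.]
top knuckle_low 0.55 [ 0.359  -0.2251  0.0159] [373. 247.]
top door_edge 0.8 [ 0.1541 -0.2796  0.0845] [403. 327.]
top door_edge 0.72 [ 0.5813 -0.0263  0.0701] [305. 163.]
top door_edge 0.59 [0.3951 0.2961 0.0408] [187. 228.]
top catch_pivot 0.71 [ 0.5773 -0.0621  0.15  ] [321. 157.]
top catch_tip 0.58 [ 0.5729 -0.0098  0.1511] [301. 158.]
top wrench 0.56 [ 0.4749  0.0929 -0.0038] [261. 204.]
top wrench 0.36 [ 0.5835 -0.0274  0.073 ] [305. 162.]
top manual 0.69 [ 0.5733 -0.2591  0.1464] [397. 161.]
top fittings_tray 0.79 [0
[... 420 characters left out ...]
185] [205. 286.]
side tab 0.67 [ 0.5216 -0.0252  0.1661] [287. 202.]
side tab 0.57 [0.3573 0.3116 0.1083] [204. 161.]
side knuckle_high 0.82 [ 0.4389 -0.0288  0.1035] [259. 226.]
side knuckle_high 0.81 [0.3042 0.3339 0.0615] [189. 171.]
side knuckle_high 0.67 [ 0.3589 -0.2215  0.1222] [253. 287.]
side knuckle_low 0.92 [ 0.3627 -0.223   0.0219] [255. 310.]
side knuckle_low 0.75 [0.3021 0.3294 0.0111] [191. 183.]
side door_edge 0.95 [ 0.1582 -0.2802  0.0863] [172. 345.]
side door_edge 0.58 [0.3986 0.2947 0.0377] [219. 177.]
side catch_pivot 0.71 [ 0.578  -0.0594  0.1536] [311. 209.]
side catch_tip 0.67 [ 0.5773 -0.0159  0.1501] [304. 200.]
side catch_tip 0.46 [0.478  0.2116 0.0012] [248. 195.]
```

View pics/v7.png

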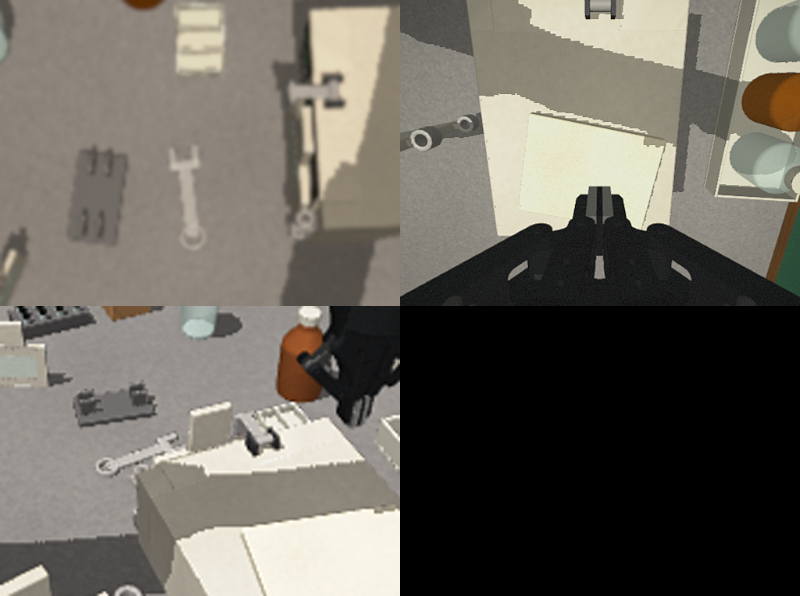

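The top view shows the catch arm (320,92) lying forward over the door edge, with the door line (305,150) parallel to the front. The manual, wrench and tray are where they were, and the gripper is clear.

```bash
python3 -c "
from cell import job
print(job.job_done())"
```

```text
the job is handed in; nothing more can be done
None
```

The door hangs on both hinge pins, shut against the detector, with the catch snapped over in front of it. The job was handed in at about 18.4 s of robot time. No verdict is reported.

**What I did:** I gripped the middle-sized door by its tab, lifted it out of the stand, and brought it in 27 mm above its seat. I lowered it until it made contact at the expected height (TCP z about 0.168 m, under 6 N), then released it. I then pushed the catch forward with closed fingertips and backed the arm off.

**Last checks:**
- **Door:** the upper and lower knuckles read within about 2 mm of the first pin readings from the same (top) camera. The free edge read within about 3 mm of where it should lie when shut. The side camera saw neither the lower knuckle nor the free edge of the hung door.
- **Catch:** its tip reads level, 43–52 mm in front of the pivot (top and side cameras), against 48 mm expected when closed.
- **Other items:** the manual read within about 7 mm of its earlier positions, which is within the spread between cameras. The tray and wrench looked undisturbed in the picture. I took no before-and-after positions for the other bystanders, and the arm did not go near them.

**What went wrong:** my first 90° turn of the gripper stopped about 12° short, with joint 7 at 2.65 of its 2.66 rad range, so I turned the other way. It touched nothing, and the joint read inside its range.

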